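# Clamp a hardwood block in a twin-screw press, keeping the bar level

### The arm

A 6-joint arm with a two-finger parallel gripper is mounted at the origin on a cart in front of the work surface, level with it; the furniture and walls round the work are solid. World frame = base frame: x ahead of the robot, y to its left, z up, the work surface at z = 0. Lengths are in mm, angles in rad, forces in N, time in s.
With the tool pointing down it reaches from about 350 to 875 mm from the base axis. Payload 4.2 kg.
Tool frame: the origin (TCP) lies between the finger pads; the fingertips stand r.tcp_to_tips ahead of it and the grasp point (between the pads) lies 8 mm behind it (r.tcp_to_tips is the distance from the TCP to the fingertips, in mm); z points along the fingers, y is the line along which they close (so a half turn about z gives the same grasp; the last joint's range is limited). The gripper opens to 85 mm and grips with 20 to 120 N. Pads are 22 mm wide; open, the fingers measure 114 mm over their backs; the gripper's body (76 mm by 85 mm) begins 54 mm behind the grasp point. The pads swing forward as they close: fully open they stand 13 mm farther back than shut.
Start: joints at [-1.071, 0.385, 0.008, 0, -1.194, -0.259], TCP at [149.067, -606.942, 242.312] pointing down, gripper open.
Joint ranges: [-3.14, 3.14], [-1.21, 2.06], [-1.07, 1.41], [-3.16, 2.05], [-2.99, -0.16], [-3.1, 3.1]. Speed limits (rad/s): [2.79, 2.79, 3.14, 3.14, 3.14, 3.14].

### API

Orientations are given as a unit quaternion [x, y, z, w].
In Python, from cell import r gives the robot as it stands.
- The arm moves only by the shell command python3 nudge.py 'ROWS' [OPENING] [FORCE]. ROWS is a JSON list that holds a single list of rows (three levels of brackets), with 1 to 5 rows, each of 6 numbers: dx, dy, dz in units of 5 mm, then a rotation vector rx, ry, rz in rad; each row shifts and turns the commanded pose from where the row before left it, along the tool's axes as they then stand; what a row does not reach is not made up. A row lasts 1/10 s, in which the tool goes at most 50 mm and 0.15 rad, less where a joint would pass 70% of its speed; a pose out of reach is approached as far as the arm can. OPENING is the finger opening in mm, set as the command begins (- or left out keeps the last). The fingers move at their own pace and stop on an object; FORCE is the grip in N (left out, the last holds). Time passes only in rows, so rows that do not move let the fingers close. It prints the time, the measured TCP pose, the force, the opening and the grip force at its end. Input that does not fit is refused with a message, and nothing moves.
- r.get_state(): the state, without advancing time (a new reading comes with each control period).
- r.camera(name): name is "scene" or "top" or "wrist"; returns a dict with "frame" (480x640x3 uint8, red, green, blue), "camera_matrix" (3x3 intrinsics, pixels), "dist" ([k1, k2, p1, p2, k3] as OpenCV has them; the pictures are not rectified), "extrinsics" (4x4, takes a point from world to camera coordinates). Camera axes: x right, y down, z forward; pixel columns grow to the right and rows downward; lengths in mm; the calibration is good to about 2 mm. A picture is of the moment at which its call begins. There is no depth.
- r.job_done(): hands the job in; it is judged then, once.
The state is a dict: "time": time; "joint_pos": joint angles; "qvel": joint speeds; "tau": joint torques, N m; "tool_pos": TCP position; "tcp_rot": TCP orientation; "ft_force": force on the tool from outside, world axes, zero at the start; "ft_torque": the same for the moment, N m; "grip_width": finger opening in mm; "grasp_force": force on a finger pad.
Only numpy, scipy, OpenCV 4.12 (cv2) and the standard library are available. Lean on these libraries where they do the work, as an engineer would, in place of code of your own. Each camera call takes 0.05 s, during which the arm holds its last target. There are 200 camera calls.

### The job

Push the wooden block gently home against the stop of the blue twin-screw press, then clamp it by turning the two black knobs clockwise, alternately and in small steps, so that one end of the crossbar is never more than 6 mm lower than the other. Feel for the load and stop when the foot presses on the block with about 60 N, the bar level within 2 mm and the block still home; do not over-tighten to 110 N or more, and leave the things lying around alone.

Things in the scene. Friction and masses are not known exactly. Their poses are not given: they have to be found in the camera images.
- press: blue twin-screw press, fixed to the bench: base plate 165 x 290 x 20 mm. Origin on the bench below the middle of the crossbar; x points from its open front to the stop, y to its left knob, z up. Plate spans x -115 to +50, y -145 to +145 mm. Steel rails, 10 mm high, 50 mm apart inside, x -105 to +25 mm, guide the block. Upright 12 mm screws at x 0, y +110 and -110 mm turn but never rise
- wood_block: brown hardwood block, 90 x 45 x 34 mm high, 0.11 to 0.22 kg, on the base plate between the rails, long side (own y) along the press's x (either way round); origin at the centre of its underside. Starts 20 to 40 mm short of the stop; home, its centre is at press x = -15 mm, its front face at x = -60 mm, its top 54 mm over the bench. May sit askew by 1 degree
- grip_left (a point): point on the axis of the left knob (press y +110 mm), 127 mm over the bench: where to grip. Knob: black, fluted, round, 40 mm across, grip zone from 116 to 140 mm over the bench, white index line on top; it turns in place and never moves up or down. Can be gripped across from above at any yaw. The screw stays where it is left
- grip_right (a point): the same for the right knob (press y -110 mm)
- knob_left (a joint): angle of the left knob (rad), starts at 0, grows clockwise seen from above and lowers its bar end 4 mm per rad; range 0 to 5.5. Friction 0.2 N m either way, so it stays put. Once the foot touches, its push adds 2 mN m per newton at each knob, anticlockwise: 60 N is 0.12 N m. From touch to 60 N takes about 1.3 rad in all, shared by the two knobs. 30 N of grip does not slip
- knob_right (a joint): the same for the right knob and the right bar end
- bar_left (a point): top face of the crossbar at its left end, 130 mm left of its middle; at the start 90 to 94 mm over the bench. The bar starts up to 2 mm out of level at the screws, so judge its level by its ends, not by the knob angles
- bar_right (a point): the same at the right end of the crossbar; 130 mm right of its middle; at the start about 92 mm over the bench
- wrench_0: bystander: steel spanner 224 mm long, lying flat; leave alone
- tape_measure: bystander: yellow tape measure 36 x 78 x 60 mm; leave alone
- oil_can: bystander: grey oil can with thin spout, 69 x 80 x 156 mm; leave alone
- nut_n1: bystander: rusty hexagon nut 34 x 36 x 16 mm; leave alone
- stop: the stop of the press, an upright blue block fixed to the plate at its back (origin and axes same as the press): its front face is at press x = +30 mm, 70 mm wide, from 20 to 50 mm over the bench. Do not push the block against it with more than 40 N; 5 to 15 N is plenty
- bar: aluminium crossbar 36 x 260 x 22 mm with its foot, carried by a nut on each screw; origin at the left screw axis on its underside, axes as the press when level. Under its middle is the foot, a 32 mm cork-faced disc on a stud; its face hangs 8 to 13 mm below the bar's underside: set differently each time, not measured. It is sprung: after touching it gives about 1 mm per 23 N, all yielding counted

How it is judged (in metres and radians):
On the way:
1. the block is home against the stop (within 3 mm) while the foot is still clear of it (x of wood_block in the frame of press above -0.018 m and contact force between bar and wood_block below 1 N), for 0.2 s.
At the end, for the whole second after the job is handed in: the foot presses on the block with 35 to 85 N, the bar is level within 0.012 rad (2.6 mm between the screws), the block is within 3 mm of the stop, and all is at rest (contact force between bar and wood_block between 35 and 85 N and angle between bar's own z axis and vertical below 0.012 rad and x of wood_block in the frame of press above -0.018 m and linear speed of wood_block below 0.01 m/s and velocity of joint knob_left between -0.05 and 0.05 rad/s and velocity of joint knob_right between -0.05 and 0.05 rad/s); the robot touches nothing.
It fails at once if the bar goes more than 0.03 rad (6.6 mm between the screws) out of level (angle between bar's own z axis and vertical above 0.03 rad).
It fails at once if over-tightened: the foot presses on the block with more than 110 N (contact force between bar and wood_block above 110 N).
It fails at once if the block is rammed against the stop with more than 40 N (contact force between wood_block and stop above 40 N).
It fails at once if a bystander is moved by more than 20 mm (distance of any of wrench_0, tape_measure, oil_can, nut_n1 from where it was at the start of the episode above 0.02 m).
It also fails if it takes over 72 s, if anything falls off the work surface, if the arm or the gripper's body presses on something with over 40 N, if the wrist force passes 120 N, or if a joint passes its speed limit or range.

## Working session

There is one attempt and no reset: what is moved stays moved. The work goes in short steps, Python scripts to look and compute and a shell command to move; the robot and the scene stay as the last step left them, time stands still between calls to the robot, and variables do not carry over. Pictures are saved under pics/ and viewed, at most 10 in all, crops included, and the job is handed in when it is done.

```bash
ls; mkdir -p pics; python3 - <<'E'
from cell import r
import cv2,json
s=r.get_state();print({k:s[k] for k in('time','tool_pos','tcp_rot','ft_force','grip_width')},r.tcp_to_tips)
for n in('scene','top','wrist'):
    c=r.camera(n);cv2.imwrite(f'pics/{n}0.png',c['frame'][:,:,::-1]);print(n,c['camera_matrix'],c['dist'],c['extrinsics'])
E
```

```text
cell.py
nudge.py
pics
{'time': 0.0, 'tool_pos': array([ 148.91660319, -606.40967593,  241.19754612]), 'tcp_rot': array([-1.20013420e-01,  9.92771658e-01,  1.09038054e-03, -1.60589671e-04]), 'ft_force': array([ 0.18472478, -0.11516132, -0.53132616]), 'grip_width': 85.39904764907735} 11.0
scene [[606.35409395   0.         323.21616454]
 [  0.         606.35409395 236.55775258]
 [  0.           0.           1.        ]] [-0.20514283  0.          0.          0.          0.        ] [[-8.11581983e-01 -5.84053296e-01 -1.47116568e-02  4.36258937e+02]
 [-3.64334996e-01  5.25632251e-01 -7.68746218e-01  2.78430097e+02]
 [ 4.56721684e-01 -6.18540608e-01 -6.39384720e-01  1.49990148e+03]
 [ 0.00000000e+00  0.00000000e+00  0.00000000e+00  1.00000000e+00]]
top [[604.84324676   0.         321.90087264]
 [  0.         604.84324676 239.78802542]
 [  0.           0.           1.        ]] [-0.11747732  0.          0.          0.          0.        ] [[ 9.98582939e-02 -9.94998531e-01  2.49904077e-03 -8.20910344e+01]
 [-9.57164225e-01 -9.67466608e-02 -2.72904250e-01  5.35062676e+02]
 [ 2.71781101e-01  2.48597603e-02 -9.62037954e-01  1.44736153e+03]
 [ 0.00000000e+00  0.00000000e+00  0.00000000e+00  1.00000000e+00]]
wrist [[414.44820284   0.         315.02228285]
 [  0.         414.44820284 241.84121975]
 [  0.           0.           1.        ]] [-0.0943174  0.         0.         0.         0.       ] [[-2.36785895e-01  9.71559924e-01  1.93770314e-03  6.23283473e+02]
 [ 9.30111565e-01  2.26106975e-01  2.89427215e-01 -3.86881630e+01]
 [ 2.80757755e-01  7.03345622e-02 -9.57198063e-01  3.79664141e+02]
 [ 0.00000000e+00  0.00000000e+00  0.00000000e+00  1.00000000e+00]]
```
View pics/top0.png

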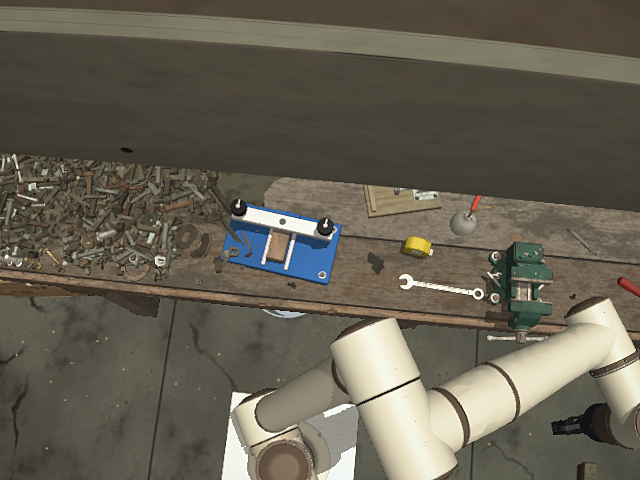

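View pics/scene0.png

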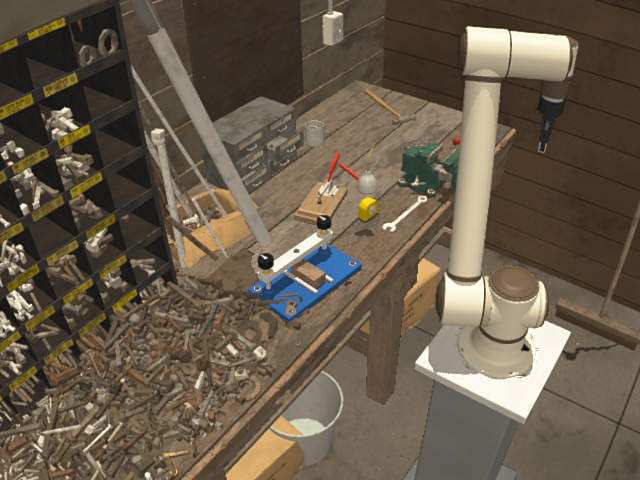

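The top view shows the blue press at about (283,245), with the knobs at (239,206) and (325,227) and the block at (279,248). The front faces the robot. The tape measure is at (417,245), the wrench at (440,288), and some clutter sits to the left of the press.

```bash
cat > h.py <<'E'
from cell import r
import cv2,numpy as np
def ray(c,uv):
    n=cv2.undistortPoints(np.array([[uv]],float),c['camera_matrix'],c['dist'])[0,0]
    R,t=c['extrinsics'][:3,:3],c['extrinsics'][:3,3]
    return -R.T@t, R.T@np.r_[n,1]
def onz(c,uv,z):
    o,d=ray(c,uv);return o+d*(z-o[2])/d[2]
def cross(a,b):
    (o,d),(p,e)=a,b
    d=d/np.linalg.norm(d);e=e/np.linalg.norm(e)
    s=np.linalg.lstsq(np.c_[d,-e],p-o,rcond=None)[0]
    A,B=o+s[0]*d,p+s[1]*e
    return (A+B)/2,np.linalg.norm(A-B)
def proj(c,P):
    R=c['extrinsics'];return cv2.projectPoints(np.array(P,float).reshape(-1,3),cv2.Rodrigues(R[:3,:3])[0],R[:3,3],c['camera_matrix'],c['dist'])[0][:,0]
def blobs(mask,box,amin=30):
    u0,v0,u1,v1=box;m=np.zeros_like(mask);m[v0:v1,u0:u1]=mask[v0:v1,u0:u1]
    n,l,s,c=cv2.connectedComponentsWithStats(m.astype(np.uint8))
    return [(c[i].round(1),s[i].tolist()) for i in range(1,n) if s[i,4]>=amin]
E
python3 - <<'E'
from h import *
t=r.camera('top');s=r.camera('scene')
for n,c,b in(('top',t,(215,185,350,290)),('scene',s,(240,205,370,325))):
    f=c['frame'].astype(int)
    print(n,'black',blobs(f.max(2)<45,b,30))
    print(n,'blue',blobs((f[...,2]>f[...,0]+50),b,200))
cv2.imwrite('pics/c1.png',np.vstack([cv2.resize(t['frame'][185:295,200:360,::-1],None,fx=5,fy=5,interpolation=2)]))
E
```

```text
top black [(array([238.1, 207.8]), [230, 199, 17, 17, 170]), (array([323.6, 231.1]), [317, 223, 16, 13, 56])]
top blue [(array([283.2, 212.7]), [246, 204, 73, 18, 247]), (array([284.8, 252.6]), [223, 220, 119, 65, 3364])]
scene black [(array([323.5, 222.9]), [317, 216, 14, 13, 124]), (array([265.4, 261.6]), [258, 254, 15, 15, 158])]
scene blue [(array([308.9, 280.8]), [248, 244, 114, 77, 2702])]
```

View pics/c1.png

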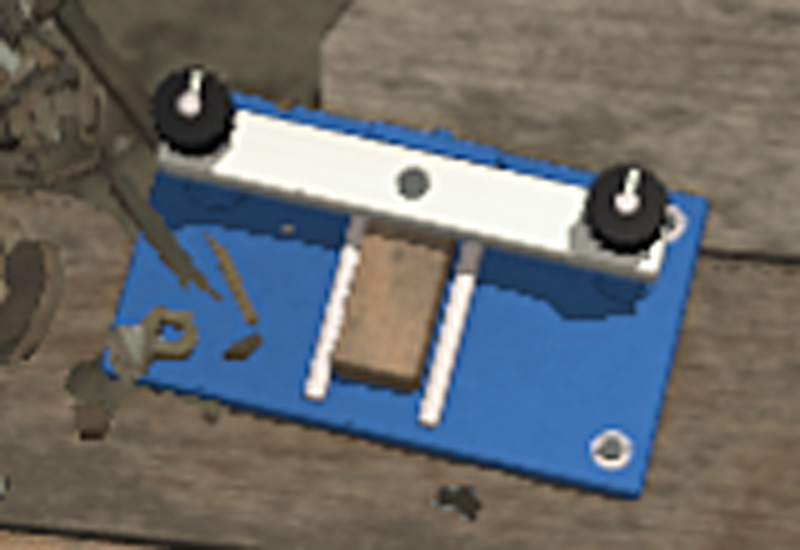

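The crop shows the left knob at full-image (238,207) and the right knob at (324.8,226.7). The block lies between the white rails, with its front at about (275,260). The plate's right corners are at (341.2,224.6) and (327.6,283.6).

```bash
python3 - <<'E'
from h import *
t=r.camera('top');s=r.camera('scene')
L=cross(ray(t,(238.1,207)),ray(s,(265.4,261.5)));R=cross(ray(t,(324.8,226.7)),ray(s,(323.5,222.8)))
print(L,R)
PL=onz(t,(238.1,207),130);PR=onz(t,(324.8,226.7),130);print(PL,PR)
print('scene z130',onz(s,(265.4,261.5),130),onz(s,(323.5,222.8),130))
M=(PL+PR)/2;y=(PL-PR)[:2];print(np.linalg.norm(y));y/=np.linalg.norm(y);x=np.array([y[1],-y[0]]);print('M',M,'x',x,np.degrees(np.arctan2(x[1],x[0])))
pp=lambda uv,z:((lambda d:(d@x,d@y))(onz(t,uv,z)[:2]-M[:2]))
g=lambda a,b:((a+.5)/5-.5+200,(b+.5)/5-.5+185)
for n,a,z in(('cornerBR',(708,200),20),('cornerFR',(640,495),20),('cornerBL.hidden FL',(108,370),20),('blk front top L',(333,372),54),('blk front top R',(415,385),54),('railL end',(315,395),30),('railR end',(430,422),30),('barL',(160,160),92),('barR',(658,275),92)):print(n,np.round(pp(g(*a),z),1))
print(r.get_state()['joint_pos'])
E
```

```text
(array([588.45314487, 184.80570106, 125.6022288 ]), np.float64(1.4671705806651227)) (array([559.38153793, -33.42658477, 124.68420382]), np.float64(1.76615365054116))
[587.72420478 184.35452208 130.        ] [558.60871517 -33.21272283 130.        ]
scene z130 [584.2191576  188.28041492 130.        ] [554.4457304  -28.11678673 130.        ]
219.50676024070268
M [573.16645998  75.57089963 130.        ] x [ 0.99116421 -0.13264051] -7.6222043187898505
cornerBR [  48.7 -143.4]
cornerFR [-113.5 -144.7]
cornerBL.hidden FL [-113.3  138.9]
blk front top L [-94.7  19.7]
blk front top R [-91.6 -22.4]
railL end [-103.3   29.2]
railR end [-103.3  -31.8]
barL [-17.  127.2]
barR [ -17.5 -130.5]
[-1.07140661e+00  3.84930043e-01  7.63380191e-03 -7.82108892e-05
 -1.19402147e+00 -2.58652771e-01]
```

The manual's scale: shifts go in units of 5 mm. Converting my numbers, 38 mm is 7.6, -30 mm is -6.

```bash
python3 - <<'E'
from h import *
t=r.camera('top');s=r.camera('scene')
print('vise',onz(t,(525,250),100),onz(t,(520,335),60),'can',onz(t,(462,222),60),'tape',onz(t,(417,245),40),'wr',onz(t,(405,284),5),onz(t,(480,294),5))
for z in(0,100,300):print('pole end',z,onz(s,(265,243),z))
P=np.array([[587.8,184.6,0],[587.8,184.6,300]]);print(proj(s,P))
cv2.imwrite('pics/c2.png',cv2.resize(s['frame'][200:330,220:380,::-1],None,fx=4.6,fy=4.6,interpolation=2))
E
python3 nudge.py '[[[0, 0, -6, 0, 0, 0], [0, 0, -6, 0, 0, 0], [-5.8, 7.6, 0, 0, 0, 0], [-5.8, 7.6, 0, 0, 0, 0], [-5.8, 7.6, 0, 0, 0, 0]]]' 0 20
```

```text
vise [ 558.02350314 -535.87441167  100.        ] [ 350.48296801 -539.43039611   60.        ] can [ 628.54614157 -382.68104906   60.        ] tape [ 561.10706997 -272.47046071   40.        ] wr [ 463.43873081 -252.31264283    5.        ] [ 455.98980363 -449.08089493    5.        ]
pole end 0 [739.58284917  19.89416769   0.        ]
pole end 100 [657.41754157 106.05988307 100.        ]
pole end 300 [493.08692636 278.39131383 300.        ]
[[268.94007825 295.47253256]
 [259.94032678 207.89350888]]
time: 0.95
tool_pos: [206.6, -474.1, 302.3]
tcp_rot: [-0.119, 0.993, -0.0, 0.0]
ft_force: [1.7, 0.4, 0.8]
grip_width: 12.2
grasp_force: 0.0
```

View pics/c2.png

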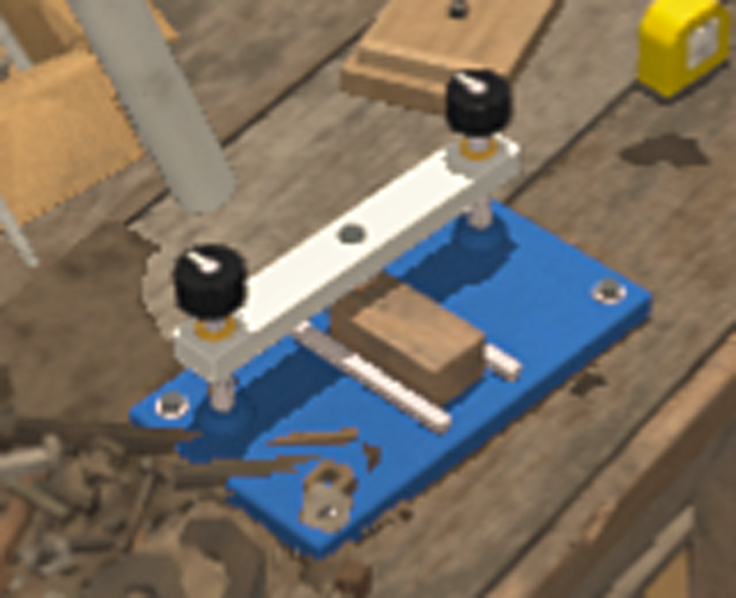

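The scene crop shows the bar, knobs and block clear of obstructions. The leaning pole meets the bench well behind the press, at about (740,20) in world mm. I'll carry on with the transit.

Converted, 38 mm is 7.6, -29 mm is -5.8.

```bash
python3 nudge.py '[[[-5.8, 7.6, 0, 0, 0, 0], [-5.8, 7.6, 0, 0, 0, 0], [-5.8, 7.6, 0, 0, 0, 0], [-5.8, 7.6, 0, 0, 0, 0], [-5.8, 7.6, 0, 0, 0, 0]]]' >/dev/null
python3 nudge.py '[[[-5.8, 7.6, 0, 0, 0, 0], [-5.8, 7.6, 0, 0, 0, 0], [-5.8, 7.6, 0, 0, 0, 0], [-5.8, 7.6, 0, 0, 0, 0], [-5.8, 7.6, 0, 0, 0, 0]]]' >/dev/null
python3 nudge.py '[[[-5.8, 7.6, 0, 0, 0, 0], [-5.8, 7.6, 0, 0, 0, 0], [-5.8, 7.6, 0, 0, 0, 0], [0, 0, 0, 0, 0, 0.124], [0, 0, 0, 0, 0, 0.125]]]' >/dev/null
python3 nudge.py '[[[0, 0, 0, 0, 0, 0.125], [0, 0, 8, 0, 0, 0], [0, 0, 8, 0, 0, 0], [0, 0, 0, 0, 0, 0]]]'
cat >> h.py <<'E'
from scipy.spatial.transform import Rotation as Ro
M=np.array([573.2,75.6,0]);X=np.array([.99116,-.13264,0]);Y=np.array([.13264,.99116,0])
def st(target=None):
    s=r.get_state();p=np.array(s['tool_pos']);R=Ro.from_quat(s['tcp_rot']).as_matrix();d=p-M
    print('t %.1f press xyz'%s['time'],np.round([d@X,d@Y,d[2]],1),'tooly-yaw rel press y %.3f'%np.arctan2(R[:,1]@-X,R[:,1]@Y),'q',np.round(s['joint_pos'],2),'F',np.round(s['ft_force'],1),'T',np.round(s['ft_torque'],3),'w %.1f gf %.1f'%(s['grip_width'],s['grasp_force']))
    if target is not None: print('delta tool',np.round(R.T@(M+np.array([X,Y,[0,0,1]]).T@np.array(target,float)-p),1),'tilt',np.round(R.T@[0,0,-1],3))
E
python3 -c "
from h import *
st((-116,0,46))
c=r.camera('wrist');cv2.imwrite('pics/w1.png',c['frame'][:,:,::-1])"
```

```text
time: 2.85
tool_pos: [451.2, 92.7, 217.8]
tcp_rot: [0.067, 0.998, -0.003, -0.005]
ft_force: [-0.2, -0.5, 0.6]
grip_width: -0.4
grasp_force: 0.0
t 2.9 press xyz [-123.2    0.7  217.8] tooly-yaw rel press y -0.001 q [ 0.56  0.13 -0.41 -0.   -1.04 -2.26] F [-0.2 -0.5  0.6] T [-0.083  0.096  0.031] w -0.4 gf 0.0
delta tool [ -8.9   0.3 171.7] tilt [-0.01   0.006  1.   ]
```

View pics/w1.png

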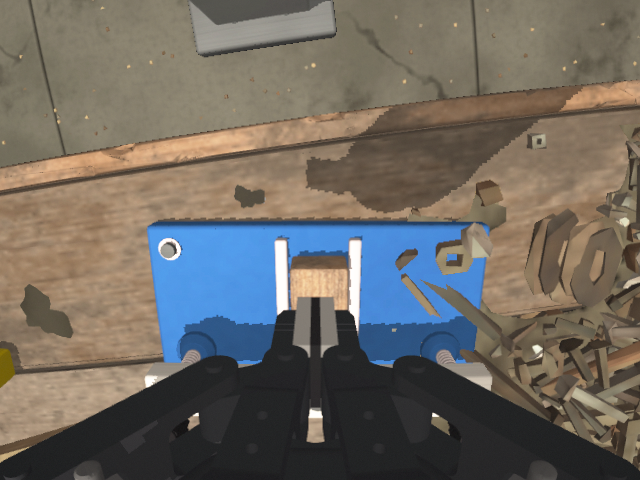

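The wrist view shows the block lying straight between the white rails (columns 285–350), with the gripper just in front of it. I'll descend in front of the block and push.

Converted, 42 mm is 8.4, 40 mm is 8.

```bash
python3 nudge.py '[[[0, 0, 8.4, 0, 0, 0], [0, 0, 8.4, 0, 0, 0], [0, 0, 8.4, 0, 0, 0], [0, 0, 8, 0, 0, 0], [0, 0, 0, 0, 0, 0]]]' >/dev/null
python3 -c "
from h import *
st((-116,0,48))"
python3 nudge.py '[[[-1, 0, 0.4, 0, 0, 0], [-1, 0, 0, 0, 0, 0], [-1, 0, 0, 0, 0, 0], [-1, 0, 0, 0, 0, 0], [0, 0, 0, 0, 0, 0]]]'
python3 -c "
from h import *
st((-71,0,48))"
```

```text
t 3.4 press xyz [-120.9    1.8   54.1] tooly-yaw rel press y -0.000 q [ 0.56  0.36 -0.61 -0.   -0.61 -2.26] F [-1.  -0.4 -0.4] T [0.005 0.066 0.006] w -0.3 gf 0.0
delta tool [-4.9 -1.8  6.1] tilt [-0.005  0.004  1.   ]
time: 3.9
tool_pos: [475.9, 91.8, 55.4]
tcp_rot: [0.067, 0.998, 0.001, 0.001]
ft_force: [-0.2, 0.2, -0.5]
grip_width: -0.1
grasp_force: 0.0
t 3.9 press xyz [-98.6   3.1  55.4] tooly-yaw rel press y -0.001 q [ 0.53  0.38 -0.57  0.   -0.62 -2.23] F [-0.2  0.2 -0.5] T [-0.018  0.006 -0.035] w -0.1 gf 0.0
delta tool [-27.6  -3.1   7.5] tilt [ 0.002 -0.002  1.   ]
```

Converted, -5 mm is -1, -2 mm is -0.4.

```bash
python3 nudge.py '[[[-1, -0.4, 1.4, 0, 0, 0], [-1, 0, 0, 0, 0, 0], [-1, 0, 0, 0, 0, 0], [0, 0, 0, 0, 0, 0]]]'
python3 -c "
from h import *
st((-71,0,48))
c=r.camera('top');cv2.imwrite('pics/t2.png',cv2.resize(c['frame'][190:290,215:350,::-1],None,fx=5,fy=5,interpolation=2))"
```

```text
time: 4.3
tool_pos: [490.1, 87.6, 47.2]
tcp_rot: [0.067, 0.998, 0.0, 0.0]
ft_force: [0.3, -0.0, -0.2]
grip_width: 0.3
grasp_force: 0.0
t 4.3 press xyz [-84.    0.9  47.2] tooly-yaw rel press y -0.000 q [ 0.5   0.41 -0.54  0.   -0.62 -2.21] F [ 0.3 -0.  -0.2] T [ 0.013 -0.006 -0.026] w 0.3 gf 0.0
delta tool [-13.   -0.9  -0.8] tilt [ 0.001 -0.     1.   ]
```

View pics/t2.png

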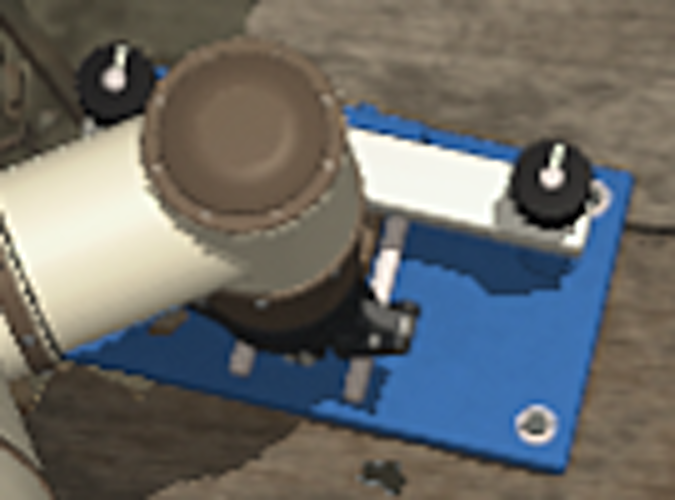

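The arm hides the block in this view. Force stays near zero, so the block is sliding freely, and I'll keep pushing in small steps while watching force.

```bash
python3 nudge.py '[[[-0.8, 0, 0, 0, 0, 0], [-0.8, 0, 0, 0, 0, 0], [0, 0, 0, 0, 0, 0]]]' | grep -E "tool_pos|force"
python3 nudge.py '[[[-0.4, 0, 0, 0, 0, 0], [0, 0, 0, 0, 0, 0]]]'| grep -E "tool_pos|ft"
python3 -c "
from h import *
st((-71,0,48))"
```

```text
tool_pos: [497.8, 86.6, 47.4]
ft_force: [0.9, 0.5, 0.5]
grasp_force: 0.0
tool_pos: [499.2, 86.2, 47.3]
ft_force: [-0.4, 0.3, -0.3]
t 4.8 press xyz [-74.8   0.7  47.3] tooly-yaw rel press y -0.000 q [ 0.49  0.42 -0.52  0.   -0.63 -2.2 ] F [-0.4  0.3 -0.3] T [-0.01   0.117  0.004] w -0.0 gf 0.1
delta tool [-3.8 -0.7 -0.7] tilt [ 0. -0.  1.]
```

```bash
for i in 1; do python3 nudge.py '[[[-0.3, 0, 0, 0, 0, 0], [0, 0, 0, 0, 0, 0]]]'| grep -E "tool_pos|ft"
python3 nudge.py '[[[-0.3, 0, 0, 0, 0, 0], [0, 0, 0, 0, 0, 0]]]'| grep -E "tool_pos|ft"
python3 nudge.py '[[[-0.2, 0, 0, 0, 0, 0], [0, 0, 0, 0, 0, 0]]]'| grep -E "tool_pos|ft"; done
```

```text
tool_pos: [500.6, 86.0, 47.3]
ft_force: [-1.3, -0.5, 1.1]
tool_pos: [502.2, 85.9, 47.3]
ft_force: [-1.0, 0.7, 1.0]
tool_pos: [503.1, 85.7, 47.3]
ft_force: [-0.7, 0.2, 0.1]
```

```bash
python3 nudge.py '[[[-0.2, 0, 0, 0, 0, 0], [0, 0, 0, 0, 0, 0]]]'| grep -E "tool_pos|ft"
python3 nudge.py '[[[-0.2, 0, 0, 0, 0, 0], [0, 0, 0, 0, 0, 0]]]'| grep -E "tool_pos|ft"
python3 nudge.py '[[[-0.2, 0, 0, 0, 0, 0], [0, 0, 0, 0, 0, 0]]]'| grep -E "tool_pos|ft"
```

```text
tool_pos: [504.1, 85.6, 47.3]
ft_force: [-1.4, 0.4, 0.4]
tool_pos: [504.2, 85.3, 47.2]
ft_force: [-4.3, 1.5, 3.5]
tool_pos: [504.2, 85.2, 47.2]
ft_force: [-8.2, 3.6, 5.5]
```

The block is home, and I felt about 9 N on the stop. Next I'll retreat, then probe the bar top at y=∓75 with closed fingers to learn its tilt.

```bash
python3 nudge.py '[[[4, 0, 0, 0, 0, 0], [0, 0, -9, 0, 0, 0], [0, 0, -9, 0, 0, 0], [-9, -7, 0, 0, 0, 0], [-9, -8, 0, 0, 0, 0]]]' >/dev/null
python3 nudge.py '[[[0, 0, 4, 0, 0, 0], [0, 0, 0, 0, 0, 0], [0, 0, 0, 0, 0, 0]]]'
python3 -c "
from h import *
st((0,-75,104))
for n in('top','scene'):
    c=r.camera(n);cv2.imwrite(f'pics/home_{n}.png',c['frame'][:,:,::-1])
    P=np.array([[a,b,54] for a in(-60,) for b in(-22.5,22.5)]);print(n,proj(c,M+P@np.array([X,Y,[0,0,1]])))"
```

```text
time: 6.85
tool_pos: [553.7, 14.3, 117.1]
tcp_rot: [0.066, 0.998, -0.0, -0.0]
ft_force: [-0.3, -0.2, 0.5]
grip_width: 0.2
grasp_force: 0.0
t 6.8 press xyz [-11.1 -63.4 117.1] tooly-yaw rel press y 0.000 q [ 0.32  0.39 -0.33  0.   -0.85 -2.02] F [-0.3 -0.2  0.5] T [-0.017  0.006 -0.028] w 0.2 gf 0.0
delta tool [-11.2 -11.6  13.1] tilt [-0.     0.001  1.   ]
top [[285.72118034 249.83892441]
 [268.60534094 245.87744543]]
scene [[317.80620567 266.85806596]
 [306.28676982 275.18018038]]
```

```bash
python3 nudge.py '[[[-2.2, -2.4, 1.8, 0, 0, 0], [0, 0, 0, 0, 0, 0]]]'| grep -E "tool_pos|ft"
python3 nudge.py '[[[0, 0, 0.4, 0, 0, 0], [0, 0, 0, 0, 0, 0]]]'| grep -E "tool_pos|ft"
python3 nudge.py '[[[0, 0, 0.3, 0, 0, 0], [0, 0, 0, 0, 0, 0]]]'| grep -E "tool_pos|ft"
python3 nudge.py '[[[0, 0, 0.2, 0, 0, 0], [0, 0, 0, 0, 0, 0]]]'| grep -E "tool_pos|ft"
```

```text
tool_pos: [566.7, 3.5, 111.3]
ft_force: [-1.6, 8.4, 8.9]
tool_pos: [566.8, 3.6, 111.0]
ft_force: [-3.9, 9.4, 16.7]
tool_pos: [566.9, 3.6, 110.8]
ft_force: [-7.5, 9.7, 23.7]
tool_pos: [567.1, 3.6, 110.6]
ft_force: [-8.6, 11.2, 26.5]
```

View pics/home_scene.png

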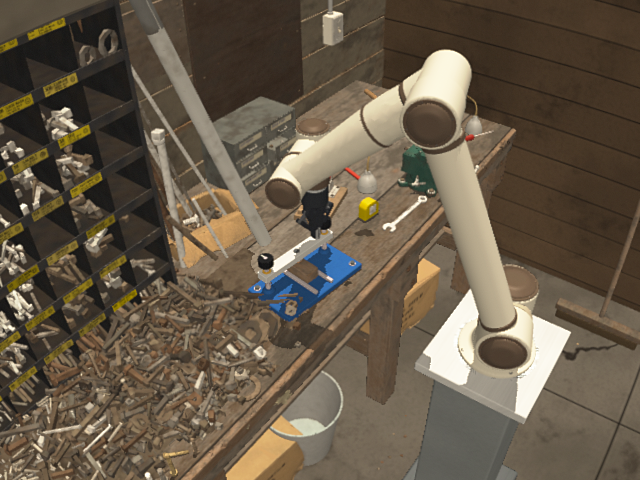

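The scene view shows the gripper over the bar's right half. The contact had a sideways force, so the gripper linkage is rubbing the right knob. I'll lift and probe closer to the middle, at y≈∓40.

Converted, 32 mm is 6.4, -20 mm is -4.

```bash
python3 nudge.py '[[[0, 0, -4, 0, 0, 0], [0, 6.4, 0, 0, 0, 0], [0, 0, 2, 0, 0, 0], [0, 0, 0, 0, 0, 0]]]'
python3 -c "
from h import *
st((0,-40,104))"
```

```text
time: 8.15
tool_pos: [566.5, 33.0, 112.5]
tcp_rot: [0.066, 0.998, -0.0, -0.001]
ft_force: [-0.5, -0.1, -0.9]
grip_width: -0.2
grasp_force: 0.0
t 8.2 press xyz [ -1.  -43.1 112.5] tooly-yaw rel press y 0.001 q [ 0.34  0.42 -0.3  -0.   -0.85 -2.05] F [-0.5 -0.1 -0.9] T [-0.025  0.089  0.038] w -0.2 gf 0.0
delta tool [-1.   3.1  8.5] tilt [-0.002  0.001  1.   ]
```

```bash
python3 nudge.py '[[[-0.2, 0.6, 1.2, 0, 0, 0], [0, 0, 0, 0, 0, 0]]]'| grep -E "tool_pos|ft"
python3 nudge.py '[[[0, 0, 0.4, 0, 0, 0], [0, 0, 0, 0, 0, 0]]]'| grep -E "tool_pos|ft"
python3 nudge.py '[[[0, 0, 0.2, 0, 0, 0], [0, 0, 0, 0, 0, 0]]]'| grep -E "tool_pos|ft"
```

```text
tool_pos: [568.3, 35.1, 106.6]
ft_force: [-0.6, -0.1, -1.3]
tool_pos: [568.6, 35.2, 105.4]
ft_force: [-0.2, 0.6, -0.1]
tool_pos: [568.7, 35.4, 104.8]
ft_force: [0.2, -0.2, -1.0]
```

```bash
python3 nudge.py '[[[0, 0, 0.2, 0, 0, 0], [0, 0, 0, 0, 0, 0]]]'| grep -E "tool_pos|ft"
python3 nudge.py '[[[0, 0, 0.2, 0, 0, 0], [0, 0, 0, 0, 0, 0]]]'| grep -E "tool_pos|ft"
python3 nudge.py '[[[0, 0, 0.2, 0, 0, 0], [0, 0, 0, 0, 0, 0]]]'| grep -E "tool_pos|ft"
```

```text
tool_pos: [568.7, 35.6, 103.8]
ft_force: [0.7, -0.1, 0.7]
tool_pos: [568.9, 35.6, 102.9]
ft_force: [1.5, 0.1, -0.0]
tool_pos: [569.1, 35.6, 102.8]
ft_force: [-1.5, -0.4, 5.6]
```

```bash
python3 nudge.py '[[[0, 0, -2.4, 0, 0, 0], [0, 8, 0, 0, 0, 0], [0, 8, 0, 0, 0, 0], [0, 0, 1.6, 0, 0, 0], [0, 0, 0, 0, 0, 0]]]'| grep -E "tool_pos|ft"
python3 nudge.py '[[[0, 0, 0.3, 0, 0, 0], [0, 0, 0, 0, 0, 0]]]'| grep -E "tool_pos|ft"
python3 -c "
from h import *
st((0,40,102.8))"
```

```text
tool_pos: [578.6, 115.4, 105.0]
ft_force: [0.4, -0.7, -0.1]
tool_pos: [579.1, 113.9, 104.3]
ft_force: [0.0, 0.0, 0.1]
t 10.1 press xyz [  0.8  38.7 104.3] tooly-yaw rel press y -0.001 q [ 0.47  0.46 -0.26  0.   -0.86 -2.17] F [0.  0.  0.1] T [-0.019  0.02  -0.076] w 0.1 gf 0.0
delta tool [0.8 1.3 1.5] tilt [-0.001  0.     1.   ]
```

Converted, 0.7 mm is 0.14.

```bash
python3 nudge.py '[[[0, 0, 0.14, 0, 0, 0], [0, 0, 0, 0, 0, 0]]]'| grep -E "tool_pos|ft"
python3 nudge.py '[[[0, 0, 0.14, 0, 0, 0], [0, 0, 0, 0, 0, 0]]]'| grep -E "tool_pos|ft"
python3 nudge.py '[[[0, 0, 0.14, 0, 0, 0], [0, 0, 0, 0, 0, 0]]]'| grep -E "tool_pos|ft"
python3 nudge.py '[[[0, 0, 0.14, 0, 0, 0], [0, 0, 0, 0, 0, 0]]]'| grep -E "tool_pos|ft"
```

```text
tool_pos: [579.4, 114.2, 103.8]
ft_force: [-0.5, -0.3, -0.1]
tool_pos: [579.5, 114.5, 103.4]
ft_force: [-0.1, -1.6, 2.5]
tool_pos: [579.6, 114.5, 103.3]
ft_force: [-1.7, -2.5, 6.2]
tool_pos: [579.7, 114.5, 103.3]
ft_force: [-3.5, -2.0, 8.8]
```

The bar's left end is about 1.4 mm higher at the screws, so the left knob needs about 0.35 rad more. I'll lift, open, move over the left knob and unwind the wrist.

```bash
python3 nudge.py '[[[0, 0, -8, 0, 0, 0], [0, 0, -6, 0, 0, 0], [0, 7.2, 0, 0, 0, 0], [0, 7.2, 0, 0, 0, 0], [0, 0, 0, 0, 0, -0.15]]]' 70 30 >/dev/null
python3 nudge.py '[[[0, 0, 0, 0, 0, -0.15], [0, 0, 0, 0, 0, -0.15], [0, 0, 0, 0, 0, -0.15], [0, 0, 0, 0, 0, -0.15], [0, 0, 0, 0, 0, -0.15]]]' >/dev/null
python3 nudge.py '[[[0, 0, 0, 0, 0, -0.15], [0, 0, 0, 0, 0, -0.15], [0, 0, 0, 0, 0, -0.15], [0, 0, 0, 0, 0, -0.15], [0, 0, 0, 0, 0, -0.15]]]' >/dev/null
python3 nudge.py '[[[0, 0, 0, 0, 0, -0.15], [0, 0, 0, 0, 0, -0.15], [0, 0, 0, 0, 0, -0.15], [0, 0, 0, 0, 0, 0]]]'
python3 -c "
from h import *
st((0,110,119))
c=r.camera('wrist');cv2.imwrite('pics/w3.png',c['frame'][:,:,::-1])"
```

```text
time: 12.75
tool_pos: [588.8, 186.4, 171.2]
tcp_rot: [0.832, -0.554, -0.0, 0.0]
ft_force: [0.2, 0.5, -0.7]
grip_width: 70.0
grasp_force: 0.0
t 12.8 press xyz [  0.8 111.8 171.2] tooly-yaw rel press y 2.100 q [ 0.57  0.43 -0.11 -0.   -1.03 -0.17] F [ 0.2  0.5 -0.7] T [ 0.017  0.063 -0.005] w 70.0 gf 0.0
delta tool [ 1.2  1.6 52.2] tilt [ 0. -0.  1.]
```

View pics/w3.png

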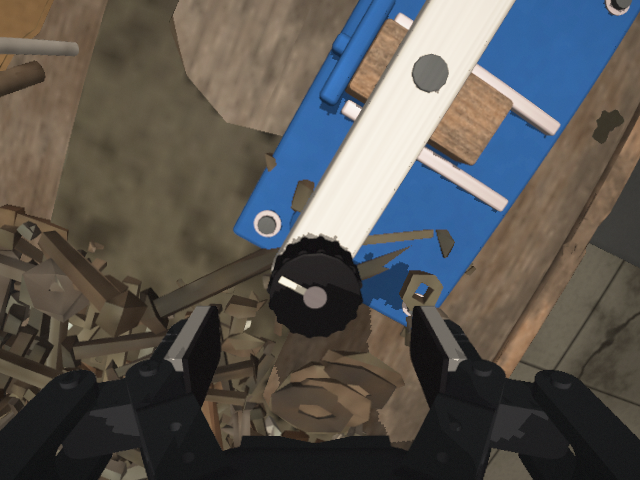

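The wrist view shows the left knob at (315,285) centred between the open fingers, and the block against the stop. I'll descend and grip.

Converted, 1 mm is 0.2, 26 mm is 5.2.

```bash
python3 nudge.py '[[[0.2, 0.3, 5.2, 0, 0, 0], [0, 0, 5.2, 0, 0, 0], [0, 0, 0, 0, 0, 0]]]' >/dev/null
python3 -c "
from h import *
st((0,110,119))"
python3 nudge.py '[[[0, 0, 0, 0, 0, 0], [0, 0, 0, 0, 0, 0], [0, 0, 0, 0, 0, 0], [0, 0, 0, 0, 0, 0]]]' 30 40
python3 -c "
from h import *
st((0,110,119))"
```

```text
t 13.1 press xyz [ -2.2 108.7 115.7] tooly-yaw rel press y 2.096 q [ 0.57  0.48 -0.18 -0.   -0.92 -0.17] F [-0.  -0.1 -0.4] T [0.002 0.129 0.039] w 69.9 gf 0.0
delta tool [-0.1 -2.6 -3.4] tilt [-0.    -0.008  1.   ]
time: 13.5
tool_pos: [589.4, 185.5, 121.4]
tcp_rot: [0.832, -0.554, 0.001, -0.002]
ft_force: [0.9, 1.1, 3.8]
grip_width: 38.7
grasp_force: 41.2
t 13.5 press xyz [  1.5 111.  121.4] tooly-yaw rel press y 2.100 q [ 0.57  0.48 -0.17  0.   -0.92 -0.17] F [0.9 1.1 3.8] T [ 0.133 -0.411  0.011] w 38.7 gf 41.2
delta tool [0.1 1.8 2.4] tilt [0.    0.005 1.   ]
```

```bash
python3 nudge.py '[[[0, 0, 0, 0, 0, 0.15], [0, 0, 0, 0, 0, 0.15], [0, 0, 0, 0, 0, 0.15]]]' >/dev/null
python3 -c "
from h import *
st()"
python3 nudge.py '[[[0, 0, 0, 0, 0, 0.15], [0, 0, 0, 0, 0, 0.15], [0, 0, 0, 0, 0, 0.15]]]' >/dev/null
python3 -c "
from h import *
st()"
python3 nudge.py '[[[0, 0, 0, 0, 0, 0]]]' >/dev/null
python3 -c "
from h import *
st()"
```

```text
t 13.8 press xyz [  1.1 110.9 121.4] tooly-yaw rel press y 1.645 q [ 0.57  0.48 -0.17  0.   -0.92 -0.63] F [1.  1.1 3.9] T [ 0.173 -0.007  0.223] w 38.7 gf 41.3
t 14.1 press xyz [  0.7 110.9 121.4] tooly-yaw rel press y 1.195 q [ 0.57  0.48 -0.17  0.   -0.92 -1.08] F [-0.8  1.8  5.1] T [0.352 0.313 0.182] w 38.7 gf 41.3
t 14.2 press xyz [  0.7 110.9 121.4] tooly-yaw rel press y 1.200 q [ 0.57  0.48 -0.17  0.   -0.92 -1.07] F [-1.3  3.1  5.5] T [ 0.401  0.388 -0.198] w 38.6 gf 41.5
```

```bash
python3 nudge.py '[[[0, 0, 0, 0, 0, 0], [0, 0, 0, 0, 0, 0], [0, 0, -5, 0, 0, 0], [0, 0, -5, 0, 0, 0], [0, 0, 0, 0, 0, -0.15]]]' 70 >/dev/null
python3 nudge.py '[[[0, 0, 0, 0, 0, -0.15], [0, 0, 0, 0, 0, -0.15], [0, 0, 0, 0, 0, -0.15], [0, 0, 0, 0, 0, -0.15], [0, 0, 0, 0, 0, -0.15]]]' >/dev/null
python3 nudge.py '[[[7.6, 4.4, 0, 0, 0, 0], [7.6, 4.4, 0, 0, 0, 0], [7.6, 4.4, 0, 0, 0, 0], [7.6, 4.4, 0, 0, 0, 0], [7.6, 4.4, 0, 0, 0, 0]]]' >/dev/null
python3 nudge.py '[[[0, 0, 0, 0, 0, 0]]]' >/dev/null
python3 -c "
from h import *
st((0,-110,121))"
```

```text
t 15.8 press xyz [-1.000e-01 -1.139e+02  1.690e+02] tooly-yaw rel press y 2.095 q [ 0.22  0.34 -0.26 -0.   -0.98  0.17] F [-0.3 -0.4 -0.5] T [ 0.001  0.008 -0.041] w 70.1 gf 0.0
delta tool [-3.3 -2.2 48. ] tilt [ 0.    -0.003  1.   ]
```

```bash
python3 nudge.py '[[[-0.4, -0.2, 4.8, 0, 0, 0], [0, 0, 4.8, 0, 0, 0], [0, 0, 0, 0, 0, 0]]]' >/dev/null
python3 -c "
from h import *
st((0,-110,121))"
python3 nudge.py '[[[0, 0, 0, 0, 0, 0], [0, 0, 0, 0, 0, 0], [0, 0, 0, 0, 0, 0]]]' 30 40 >/dev/null
python3 nudge.py '[[[0, 0, 0, 0, 0, 0.15], [0, 0, 0, 0, 0, 0.15], [0, 0, 0, 0, 0, 0.15]]]' >/dev/null
python3 -c "
from h import *
st()"
python3 nudge.py '[[[0, 0, 0, 0, 0, 0.15], [0, 0, 0, 0, 0, 0.15], [0, 0, 0, 0, 0, 0.15]]]' >/dev/null
python3 -c "
from h import *
st()"
python3 nudge.py '[[[0, 0, 0, 0, 0, 0]]]' >/dev/null
python3 -c "
from h import *
st()"
```

```text
t 16.1 press xyz [  -1.7 -107.8  118.1] tooly-yaw rel press y 2.100 q [ 0.23  0.4  -0.32 -0.   -0.86  0.16] F [-0.6  1.1 -0.3] T [-0.026  0.08  -0.051] w 70.1 gf 0.0
delta tool [ 2.8 -0.3 -2.9] tilt [ 0.002 -0.008  1.   ]
t 16.7 press xyz [   1.4 -107.1  123.1] tooly-yaw rel press y 1.645 q [ 0.23  0.39 -0.31  0.   -0.87 -0.29] F [-1.8 -0.3  2.3] T [-0.12   0.498  0.234] w 38.6 gf 40.4
t 17.0 press xyz [   1.8 -107.1  123.1] tooly-yaw rel press y 1.195 q [ 0.23  0.39 -0.31  0.   -0.86 -0.74] F [ 1.7 -0.8  1.4] T [-0.376  0.118  0.185] w 39.0 gf 40.4
t 17.1 press xyz [   1.8 -107.1  123.1] tooly-yaw rel press y 1.200 q [ 0.23  0.39 -0.31  0.   -0.86 -0.74] F [-0.5 -1.9  3.7] T [-0.262  0.273 -0.264] w 38.8 gf 40.8
```

Converted, -25 mm is -5.

```bash
python3 nudge.py '[[[0, 0, 0, 0, 0, 0], [0, 0, 0, 0, 0, 0], [0, 0, -5, 0, 0, 0], [0, 0, -5, 0, 0, 0]]]' 70 >/dev/null
python3 nudge.py '[[[-8.2, 3.2, 0, 0, 0, 0], [-8.2, 3.2, 0, 0, 0, 0], [-8.2, 3.2, 0, 0, 0, 0], [-8.2, 3.2, 0, 0, 0, 0], [-8.2, 3.2, 0, 0, 0, 0]]]' >/dev/null
python3 nudge.py '[[[0, 0, 0, 0, 0, 0]]]' >/dev/null
python3 -c "
from h import *
st((0.5,110.5,121))"
```

```text
t 18.1 press xyz [  0.7 117.8 171. ] tooly-yaw rel press y 1.207 q [ 0.58  0.43 -0.11 -0.   -1.03 -1.07] F [-0.  -0.4  0.3] T [-0.036  0.     0.001] w 70.0 gf 0.0
delta tool [ 7.  -2.4 50. ] tilt [0.002 0.001 1.   ]
```

```bash
cat > tq.py <<'E'
from h import *
s=r.get_state();R=Ro.from_quat(s['tcp_rot']).as_matrix()
print('t %.1f yaw %.3f Tz %.3f Fz %.1f tau6 %.3f gf %.0f'%(s['time'],np.arctan2(R[:,1]@-X,R[:,1]@Y),s['ft_torque'][2],s['ft_force'][2],s['tau'][5],s['grasp_force']))
E
python3 nudge.py '[[[0.6, -0.3, 4.8, 0, 0, 0], [0, 0, 4.8, 0, 0, 0], [0, 0, 0, 0, 0, 0]]]' >/dev/null
python3 -c "
from h import *
st((0.5,110.5,121))"
python3 nudge.py '[[[0, 0, 0, 0, 0, 0], [0, 0, 0, 0, 0, 0], [0, 0, 0, 0, 0, 0]]]' 30 40 >/dev/null; python3 tq.py
python3 nudge.py '[[[0, 0, 0, 0, 0, 0.15], [0, 0, 0, 0, 0, 0.15]]]' >/dev/null;python3 tq.py
python3 nudge.py '[[[0, 0, 0, 0, 0, 0.1]]]' >/dev/null;python3 tq.py
python3 nudge.py '[[[0, 0, 0, 0, 0, 0.1]]]' >/dev/null;python3 tq.py
python3 nudge.py '[[[0, 0, 0, 0, 0, 0.1]]]' >/dev/null;python3 tq.py
python3 nudge.py '[[[0, 0, 0, 0, 0, 0.1]]]' >/dev/null;python3 tq.py
```

```text
t 18.4 press xyz [ -1.3 107.8 119.8] tooly-yaw rel press y 1.200 q [ 0.56  0.48 -0.17 -0.   -0.93 -1.07] F [-0.2 -0.   0.3] T [-0.06   0.049  0.021] w 70.4 gf 0.0
delta tool [-3.2 -0.7 -1.2] tilt [-0.006 -0.005  1.   ]
t 18.7 yaw 1.200 Tz -0.023 Fz 3.8 tau6 0.028 gf 42
t 18.9 yaw 0.895 Tz 0.229 Fz 4.1 tau6 0.794 gf 42
t 19.0 yaw 0.796 Tz 0.209 Fz 4.4 tau6 0.304 gf 42
t 19.1 yaw 0.697 Tz 0.182 Fz 5.2 tau6 0.445 gf 42
t 19.2 yaw 0.597 Tz 0.184 Fz 4.7 tau6 0.450 gf 42
t 19.3 yaw 0.497 Tz 0.238 Fz 4.5 tau6 0.450 gf 42
```

```bash
python3 nudge.py '[[[0, 0, 0, 0, 0, 0], [0, 0, 0, 0, 0, 0], [0, 0, -5, 0, 0, 0], [0, 0, -5, 0, 0, 0]]]' 70 >/dev/null
python3 nudge.py '[[[4.2, -7.7, 0, 0, 0, 0], [4.2, -7.7, 0, 0, 0, 0], [4.2, -7.7, 0, 0, 0, 0], [4.2, -7.7, 0, 0, 0, 0], [4.2, -7.7, 0, 0, 0, 0]]]' >/dev/null
python3 nudge.py '[[[0, 0, 0, 0, 0, 0], [0, 0, 0, 0, 0, 0]]]' >/dev/null
python3 -c "
from h import *
st((1,-109,121))"
```

```text
t 20.4 press xyz [   1.6 -111.1  174.2] tooly-yaw rel press y 0.498 q [ 0.23  0.34 -0.25  0.   -0.98 -1.43] F [-0.1  0.2  0. ] T [-0.004  0.017  0.019] w 70.3 gf 0.0
delta tool [-0.4  2.1 53.2] tilt [0.001 0.001 1.   ]
```

```bash
python3 nudge.py '[[[0, 0.4, 5.2, 0, 0, 0], [0, 0, 5.4, 0, 0, 0], [0, 0, 0, 0, 0, 0], [0, 0, 0, 0, 0, 0]]]' >/dev/null
python3 nudge.py '[[[0, 0, 0, 0, 0, 0], [0, 0, 0, 0, 0, 0], [0, 0, 0, 0, 0, 0]]]' 30 40 >/dev/null; python3 tq.py
python3 nudge.py '[[[0, 0, 0, 0, 0, 0.15], [0, 0, 0, 0, 0, 0.15]]]' >/dev/null;python3 tq.py
python3 nudge.py '[[[0, 0, 0, 0, 0, 0.1]]]' >/dev/null;python3 tq.py
python3 nudge.py '[[[0, 0, 0, 0, 0, 0.1]]]' >/dev/null;python3 tq.py
python3 nudge.py '[[[0, 0, 0, 0, 0, 0.1]]]' >/dev/null;python3 tq.py
python3 nudge.py '[[[0, 0, 0, 0, 0, 0.1]]]' >/dev/null;python3 tq.py
```

```text
t 21.1 yaw 0.501 Tz -0.005 Fz 3.6 tau6 -0.001 gf 40
t 21.3 yaw 0.195 Tz 0.149 Fz 4.1 tau6 0.808 gf 40
t 21.4 yaw 0.096 Tz 0.158 Fz 4.8 tau6 0.318 gf 40
t 21.5 yaw -0.003 Tz 0.202 Fz 4.9 tau6 0.460 gf 40
t 21.6 yaw -0.103 Tz 0.233 Fz 3.9 tau6 0.466 gf 40
t 21.7 yaw -0.203 Tz 0.194 Fz 4.0 tau6 0.466 gf 40
```

Converted, -25 mm is -5.

```bash
python3 nudge.py '[[[0, 0, 0, 0, 0, 0], [0, 0, 0, 0, 0, 0], [0, 0, -5, 0, 0, 0], [0, 0, -5, 0, 0, 0]]]' 70 >/dev/null
python3 nudge.py '[[[0, 0, 0, 0, 0, -0.15], [0, 0, 0, 0, 0, -0.15], [0, 0, 0, 0, 0, -0.15], [0, 0, 0, 0, 0, -0.15], [0, 0, 0, 0, 0, -0.15]]]' >/dev/null
python3 nudge.py '[[[0, 0, 0, 0, 0, -0.15], [0, 0, 0, 0, 0, -0.15], [0, 0, 0, 0, 0, -0.15], [0, 0, 0, 0, 0, -0.15], [0, 0, 0, 0, 0, -0.15]]]' >/dev/null
python3 nudge.py '[[[-8.4, 2.34, 0, 0, 0, 0], [-8.4, 2.34, 0, 0, 0, 0], [-8.4, 2.34, 0, 0, 0, 0], [-8.4, 2.34, 0, 0, 0, 0], [-8.4, 2.34, 0, 0, 0, 0]]]' >/dev/null
python3 nudge.py '[[[0, 0, 0, 0, 0, 0], [0, 0, 0, 0, 0, 0]]]' >/dev/null
python3 -c "
from h import *
st((0.5,110,121))"
```

```text
t 23.8 press xyz [ -0.7 110.9 169.9] tooly-yaw rel press y 1.303 q [ 0.57  0.43 -0.12 -0.   -1.03 -0.97] F [-0.3 -0.2  0.4] T [-0.044 -0.005 -0.036] w 69.9 gf 0.0
delta tool [ 0.5 -1.4 48.9] tilt [-0.001 -0.001  1.   ]
```

The manual's scale: shifts go in units of 5 mm. Converting my numbers, 25 mm is 5, 24 mm is 4.8.

```bash
python3 nudge.py '[[[0, -0.2, 4.8, 0, 0, 0], [0, 0, 5, 0, 0, 0], [0, 0, 0, 0, 0, 0], [0, 0, 0, 0, 0, 0]]]' >/dev/null
python3 nudge.py '[[[0, 0, 0, 0, 0, 0], [0, 0, 0, 0, 0, 0], [0, 0, 0, 0, 0, 0]]]' 30 40 >/dev/null; python3 tq.py
python3 nudge.py '[[[0, 0, 0, 0, 0, 0.1]]]' >/dev/null;python3 tq.py
python3 nudge.py '[[[0, 0, 0, 0, 0, 0.1]]]' >/dev/null;python3 tq.py
python3 nudge.py '[[[0, 0, 0, 0, 0, 0.1]]]' >/dev/null;python3 tq.py
python3 nudge.py '[[[0, 0, 0, 0, 0, 0.1]]]' >/dev/null;python3 tq.py
python3 nudge.py '[[[0, 0, 0, 0, 0, 0.1]]]' >/dev/null;python3 tq.py
```

```text
t 24.5 yaw 1.300 Tz -0.081 Fz 5.5 tau6 0.044 gf 41
t 24.6 yaw 1.199 Tz 0.215 Fz 6.2 tau6 0.739 gf 41
t 24.7 yaw 1.097 Tz 0.184 Fz 6.6 tau6 0.465 gf 41
t 24.8 yaw 0.997 Tz 0.241 Fz 6.2 tau6 0.453 gf 41
t 24.9 yaw 0.897 Tz 0.220 Fz 6.3 tau6 0.452 gf 41
t 25.0 yaw 0.797 Tz 0.187 Fz 6.6 tau6 0.451 gf 41
```

```bash
python3 nudge.py '[[[0, 0, 0, 0, 0, 0], [0, 0, 0, 0, 0, 0], [0, 0, -5, 0, 0, 0], [0, 0, -5, 0, 0, 0]]]' 70 >/dev/null
python3 nudge.py '[[[6.28, -6.1, 0, 0, 0, 0], [6.28, -6.1, 0, 0, 0, 0], [6.28, -6.1, 0, 0, 0, 0], [6.28, -6.1, 0, 0, 0, 0], [6.28, -6.1, 0, 0, 0, 0]]]' >/dev/null
python3 nudge.py '[[[0, 0, 0, 0, 0, 0], [0, 0, 0, 0, 0, 0]]]' >/dev/null
python3 -c "
from h import *
st((1,-109,121))"
```

```text
t 26.1 press xyz [   1.2 -110.4  171.7] tooly-yaw rel press y 0.798 q [ 0.23  0.34 -0.25  0.   -0.98 -1.13] F [0.7 0.1 0.3] T [ 0.041 -0.046  0.018] w 70.0 gf 0.0
delta tool [-0.8  1.1 50.7] tilt [0.001 0.001 1.   ]
```

Converted, 25 mm is 5, 1 mm is 0.2.

```bash
python3 nudge.py '[[[0, 0.2, 5, 0, 0, 0], [0, 0, 5, 0, 0, 0], [0, 0, 0, 0, 0, 0], [0, 0, 0, 0, 0, 0]]]' >/dev/null
python3 nudge.py '[[[0, 0, 0, 0, 0, 0], [0, 0, 0, 0, 0, 0], [0, 0, 0, 0, 0, 0]]]' 30 40 >/dev/null; python3 tq.py
python3 nudge.py '[[[0, 0, 0, 0, 0, 0.1]]]' >/dev/null;python3 tq.py
python3 nudge.py '[[[0, 0, 0, 0, 0, 0.1]]]' >/dev/null;python3 tq.py
python3 nudge.py '[[[0, 0, 0, 0, 0, 0.1]]]' >/dev/null;python3 tq.py
python3 nudge.py '[[[0, 0, 0, 0, 0, 0.1]]]' >/dev/null;python3 tq.py
python3 nudge.py '[[[0, 0, 0, 0, 0, 0.1]]]' >/dev/null;python3 tq.py
```

```text
t 26.8 yaw 0.801 Tz 0.006 Fz 3.1 tau6 -0.008 gf 41
t 26.9 yaw 0.699 Tz 0.239 Fz 3.8 tau6 0.750 gf 41
t 27.0 yaw 0.597 Tz 0.217 Fz 3.2 tau6 0.463 gf 41
t 27.1 yaw 0.497 Tz 0.222 Fz 3.9 tau6 0.442 gf 41
t 27.2 yaw 0.397 Tz 0.176 Fz 3.7 tau6 0.431 gf 41
t 27.3 yaw 0.297 Tz 0.233 Fz 2.8 tau6 0.421 gf 41
```

Converted, -25 mm is -5.

```bash
python3 nudge.py '[[[0, 0, 0, 0, 0, 0], [0, 0, 0, 0, 0, 0], [0, 0, -5, 0, 0, 0], [0, 0, -5, 0, 0, 0]]]' 70 >/dev/null
python3 nudge.py '[[[-2.6, 8.38, 0, 0, 0, 0], [-2.6, 8.38, 0, 0, 0, 0], [-2.6, 8.38, 0, 0, 0, 0], [-2.6, 8.38, 0, 0, 0, 0], [-2.6, 8.38, 0, 0, 0, 0]]]' >/dev/null
python3 nudge.py '[[[0, 0, 0, 0, 0, 0], [0, 0, 0, 0, 0, 0]]]' >/dev/null
python3 -c "
from h import *
st((0.5,110,121))"
```

```text
t 28.4 press xyz [ -0.2 111.6 170.8] tooly-yaw rel press y 0.303 q [ 0.57  0.43 -0.11 -0.   -1.03 -1.97] F [-0.6 -0.8  0.4] T [-0.058 -0.001  0.021] w 70.3 gf 0.0
delta tool [-0.2 -1.7 49.8] tilt [-0.001  0.     1.   ]
```

Converted, 25 mm is 5, -1 mm is -0.2.

```bash
python3 nudge.py '[[[0, -0.2, 5, 0, 0, 0], [0, 0, 5, 0, 0, 0], [0, 0, 0, 0, 0, 0], [0, 0, 0, 0, 0, 0]]]' >/dev/null
python3 nudge.py '[[[0, 0, 0, 0, 0, 0], [0, 0, 0, 0, 0, 0], [0, 0, 0, 0, 0, 0]]]' 30 40 >/dev/null; python3 tq.py
python3 nudge.py '[[[0, 0, 0, 0, 0, 0.1]]]' >/dev/null;python3 tq.py
python3 nudge.py '[[[0, 0, 0, 0, 0, 0.1]]]' >/dev/null;python3 tq.py
python3 nudge.py '[[[0, 0, 0, 0, 0, 0.1]]]' >/dev/null;python3 tq.py
python3 nudge.py '[[[0, 0, 0, 0, 0, 0.1]]]' >/dev/null;python3 tq.py
python3 nudge.py '[[[0, 0, 0, 0, 0, 0.1]]]' >/dev/null;python3 tq.py
```

```text
t 29.1 yaw 0.301 Tz 0.123 Fz 4.9 tau6 -0.171 gf 40
t 29.2 yaw 0.199 Tz 0.208 Fz 3.8 tau6 0.707 gf 40
t 29.3 yaw 0.098 Tz 0.249 Fz 4.3 tau6 0.414 gf 40
t 29.4 yaw -0.002 Tz 0.257 Fz 4.8 tau6 0.392 gf 40
t 29.5 yaw -0.102 Tz 0.282 Fz 4.4 tau6 0.382 gf 40
t 29.6 yaw -0.202 Tz 0.323 Fz 4.4 tau6 0.371 gf 40
```

```bash
for i in 1; do
python3 nudge.py '[[[0, 0, 0, 0, 0, -0.1]]]' >/dev/null;python3 tq.py
python3 nudge.py '[[[0, 0, 0, 0, 0, -0.1]]]' >/dev/null;python3 tq.py
python3 nudge.py '[[[0, 0, 0, 0, 0, -0.1]]]' >/dev/null;python3 tq.py
python3 nudge.py '[[[0, 0, 0, 0, 0, 0.1]]]' >/dev/null;python3 tq.py
python3 nudge.py '[[[0, 0, 0, 0, 0, 0.1]]]' >/dev/null;python3 tq.py
python3 nudge.py '[[[0, 0, 0, 0, 0, 0.1]]]' >/dev/null;python3 tq.py;done
```

```text
t 29.7 yaw -0.099 Tz -0.168 Fz 3.9 tau6 -1.132 gf 40
t 29.8 yaw 0.004 Tz -0.156 Fz 3.6 tau6 -0.531 gf 40
t 29.9 yaw 0.104 Tz -0.114 Fz 4.1 tau6 -0.496 gf 40
t 30.0 yaw 0.001 Tz 0.271 Fz 4.9 tau6 1.010 gf 40
t 30.1 yaw -0.102 Tz 0.269 Fz 3.7 tau6 0.407 gf 40
t 30.2 yaw -0.202 Tz 0.349 Fz 4.7 tau6 0.372 gf 40
```

Converted, -25 mm is -5.

```bash
python3 nudge.py '[[[0, 0, 0, 0, 0, 0], [0, 0, 0, 0, 0, 0], [0, 0, -5, 0, 0, 0], [0, 0, -5, 0, 0, 0]]]' 70 >/dev/null
python3 nudge.py '[[[0, 0, 0, 0, 0, -0.15], [0, 0, 0, 0, 0, -0.15], [0, 0, 0, 0, 0, -0.15]]]' >/dev/null
python3 nudge.py '[[[2.16, -8.48, 0, 0, 0, 0], [2.16, -8.48, 0, 0, 0, 0], [2.16, -8.48, 0, 0, 0, 0], [2.16, -8.48, 0, 0, 0, 0], [2.16, -8.48, 0, 0, 0, 0]]]' >/dev/null
python3 nudge.py '[[[0, 0, 0, 0, 0, 0], [0, 0, 0, 0, 0, 0]]]' >/dev/null
python3 -c "
from h import *
st((1,-109,121))"
```

```text
t 31.6 press xyz [   0.8 -110.2  171.7] tooly-yaw rel press y 0.248 q [ 0.23  0.34 -0.25  0.   -0.98 -1.68] F [ 0.2  0.5 -0.6] T [ 0.023  0.001 -0.003] w 70.1 gf 0.0
delta tool [-0.4  1.1 50.7] tilt [0. 0. 1.]
```

Converted, 25 mm is 5, 1 mm is 0.2.

```bash
python3 nudge.py '[[[0, 0.2, 5, 0, 0, 0], [0, 0, 5, 0, 0, 0], [0, 0, 0, 0, 0, 0], [0, 0, 0, 0, 0, 0]]]' >/dev/null
python3 nudge.py '[[[0, 0, 0, 0, 0, 0], [0, 0, 0, 0, 0, 0], [0, 0, 0, 0, 0, 0]]]' 30 40 >/dev/null; python3 tq.py
python3 nudge.py '[[[0, 0, 0, 0, 0, 0.1]]]' >/dev/null;python3 tq.py
python3 nudge.py '[[[0, 0, 0, 0, 0, 0.05]]]' >/dev/null;python3 tq.py
python3 nudge.py '[[[0, 0, 0, 0, 0, 0.05]]]' >/dev/null;python3 tq.py
python3 nudge.py '[[[0, 0, 0, 0, 0, -0.05]]]' >/dev/null;python3 tq.py
python3 nudge.py '[[[0, 0, 0, 0, 0, -0.05]]]' >/dev/null;python3 tq.py
python3 nudge.py '[[[0, 0, 0, 0, 0, -0.05]]]' >/dev/null;python3 tq.py
python3 nudge.py '[[[0, 0, 0, 0, 0, -0.05]]]' >/dev/null;python3 tq.py
python3 nudge.py '[[[0, 0, 0, 0, 0, 0.05]]]' >/dev/null;python3 tq.py
python3 nudge.py '[[[0, 0, 0, 0, 0, 0.05]]]' >/dev/null;python3 tq.py
python3 nudge.py '[[[0, 0, 0, 0, 0, 0.05]]]' >/dev/null;python3 tq.py
python3 nudge.py '[[[0, 0, 0, 0, 0, 0.05]]]' >/dev/null;python3 tq.py
```

```text
t 32.3 yaw 0.251 Tz 0.111 Fz 4.7 tau6 -0.089 gf 41
t 32.4 yaw 0.149 Tz 0.279 Fz 3.4 tau6 0.650 gf 41
t 32.5 yaw 0.099 Tz 0.282 Fz 4.1 tau6 -0.102 gf 41
t 32.6 yaw 0.050 Tz 0.314 Fz 4.6 tau6 0.024 gf 41
t 32.7 yaw 0.100 Tz -0.114 Fz 4.8 tau6 -0.484 gf 41
t 32.8 yaw 0.152 Tz -0.110 Fz 4.7 tau6 -0.220 gf 41
t 32.9 yaw 0.202 Tz -0.144 Fz 4.5 tau6 -0.204 gf 41
t 33.0 yaw 0.252 Tz -0.125 Fz 4.7 tau6 -0.199 gf 41
t 33.1 yaw 0.201 Tz 0.271 Fz 3.5 tau6 0.314 gf 41
t 33.2 yaw 0.150 Tz 0.320 Fz 3.8 tau6 0.051 gf 41
t 33.3 yaw 0.100 Tz 0.297 Fz 4.2 tau6 0.035 gf 41
t 33.4 yaw 0.050 Tz 0.273 Fz 4.9 tau6 0.029 gf 41
```

Load reads about 46 N, from the difference between clockwise and anticlockwise torque. I'll turn right +0.15, then left +0.15.

```bash
python3 nudge.py '[[[0, 0, 0, 0, 0, 0.05], [0, 0, 0, 0, 0, 0.05]]]' >/dev/null;python3 tq.py
python3 nudge.py '[[[0, 0, 0, 0, 0, 0.05]]]' >/dev/null;python3 tq.py
python3 nudge.py '[[[0, 0, 0, 0, 0, 0], [0, 0, 0, 0, 0, 0], [0, 0, -5, 0, 0, 0], [0, 0, -5, 0, 0, 0]]]' 70 >/dev/null
python3 nudge.py '[[[0, 0, 0, 0, 0, -0.15], [0, 0, 0, 0, 0, -0.15], [0, 0, 0, 0, 0, 0]]]' >/dev/null
python3 -c "
from h import *
st((0.5,110,171))"
```

```text
t 33.6 yaw -0.050 Tz 0.327 Fz 4.0 tau6 0.019 gf 41
t 33.7 yaw -0.100 Tz 0.336 Fz 3.8 tau6 0.014 gf 41
t 34.4 press xyz [   0.4 -107.6  171.6] tooly-yaw rel press y 0.200 q [ 0.23  0.34 -0.25 -0.   -0.98 -1.74] F [ 0.4  0.1 -0.8] T [ 0.075  0.006 -0.023] w 69.8 gf 0.0
delta tool [-43.3 213.3   0.7] tilt [ 0. -0.  1.]
```

```bash
python3 nudge.py '[[[-1.74, 8.54, 0, 0, 0, 0], [-1.74, 8.54, 0, 0, 0, 0], [-1.74, 8.54, 0, 0, 0, 0], [-1.74, 8.54, 0, 0, 0, 0], [-1.74, 8.54, 0, 0, 0, 0]]]' >/dev/null
python3 nudge.py '[[[0, 0, 0, 0, 0, 0], [0, 0, 0, 0, 0, 0], [0, 0, 0, 0, 0, 0]]]' >/dev/null
python3 -c "
from h import *
st((0.5,110,121))"
python3 nudge.py '[[[0, 0, 5, 0, 0, 0], [0, 0, 5, 0, 0, 0], [0, 0, 0, 0, 0, 0], [0, 0, 0, 0, 0, 0]]]' >/dev/null
python3 nudge.py '[[[0, 0, 0, 0, 0, 0], [0, 0, 0, 0, 0, 0], [0, 0, 0, 0, 0, 0]]]' 30 40 >/dev/null; python3 tq.py
python3 nudge.py '[[[0, 0, 0, 0, 0, 0.05]]]' >/dev/null;python3 tq.py
python3 nudge.py '[[[0, 0, 0, 0, 0, 0.05]]]' >/dev/null;python3 tq.py
python3 nudge.py '[[[0, 0, 0, 0, 0, 0.05]]]' >/dev/null;python3 tq.py
python3 nudge.py '[[[0, 0, 0, 0, 0, -0.05]]]' >/dev/null;python3 tq.py
python3 nudge.py '[[[0, 0, 0, 0, 0, -0.05]]]' >/dev/null;python3 tq.py
python3 nudge.py '[[[0, 0, 0, 0, 0, -0.05]]]' >/dev/null;python3 tq.py
python3 nudge.py '[[[0, 0, 0, 0, 0, 0.05]]]' >/dev/null;python3 tq.py
python3 nudge.py '[[[0, 0, 0, 0, 0, 0.05]]]' >/dev/null;python3 tq.py
python3 nudge.py '[[[0, 0, 0, 0, 0, 0.05]]]' >/dev/null;python3 tq.py
```

```text
t 35.2 press xyz [  0.5 109.2 171.1] tooly-yaw rel press y 0.198 q [ 0.57  0.43 -0.11 -0.   -1.03 -2.07] F [-0.5 -0.4 -0.4] T [-0.054  0.003  0.01 ] w 69.9 gf 0.0
delta tool [-0.2  0.8 50.1] tilt [-0.001  0.     1.   ]
t 35.9 yaw 0.201 Tz 0.215 Fz 3.8 tau6 -0.163 gf 40
t 36.0 yaw 0.151 Tz 0.323 Fz 3.3 tau6 0.152 gf 40
t 36.1 yaw 0.100 Tz 0.381 Fz 4.2 tau6 0.012 gf 40
t 36.2 yaw 0.050 Tz 0.352 Fz 4.2 tau6 0.001 gf 40
t 36.3 yaw 0.101 Tz -0.046 Fz 3.0 tau6 -0.512 gf 40
t 36.4 yaw 0.152 Tz -0.017 Fz 2.5 tau6 -0.249 gf 40
t 36.5 yaw 0.202 Tz -0.091 Fz 3.9 tau6 -0.233 gf 40
t 36.6 yaw 0.151 Tz 0.286 Fz 3.8 tau6 0.280 gf 40
t 36.7 yaw 0.100 Tz 0.344 Fz 3.8 tau6 0.017 gf 40
t 36.8 yaw 0.050 Tz 0.352 Fz 2.6 tau6 0.001 gf 40
```

Load is about 65–70 N. I'll ease the left knob back 0.1 rad, release, and check the level by probing again.

Converted, -35 mm is -7, -36 mm is -7.2.

```bash
python3 nudge.py '[[[0, 0, 0, 0, 0, -0.05], [0, 0, 0, 0, 0, -0.05], [0, 0, 0, 0, 0, 0]]]' >/dev/null;python3 tq.py
python3 nudge.py '[[[0, 0, 0, 0, 0, 0], [0, 0, 0, 0, 0, 0], [0, 0, -5, 0, 0, 0], [0, 0, -5, 0, 0, 0], [0, 0, 0, 0, 0, 0.15]]]' 70 >/dev/null
python3 nudge.py '[[[0, -7, 0, 0, 0, 0], [0, -7.2, 0, 0, 0, 0], [0, 0, 0, 0, 0, 0], [0, 0, 0, 0, 0, 0], [0, 0, 0, 0, 0, 0]]]' 0 >/dev/null
python3 -c "
from h import *
st((0,38,95.5))"
```

```text
t 37.1 yaw 0.151 Tz 0.291 Fz 5.9 tau6 -0.115 gf 41
t 38.1 press xyz [  1.   39.2 171.4] tooly-yaw rel press y -0.000 q [ 0.47  0.39 -0.18  0.   -1.01 -2.17] F [ 0.1 -0.5  1. ] T [ 0.043  0.022 -0.008] w 0.5 gf 0.0
delta tool [ 1.  -1.2 75.9] tilt [0. 0. 1.]
```

Converted, 35 mm is 7, 5 mm is 1.

```bash
python3 nudge.py '[[[0.2, -0.2, 7, 0, 0, 0], [0, 0, 7, 0, 0, 0], [0, 0, 1, 0, 0, 0], [0, 0, 0, 0, 0, 0], [0, 0, 0, 0, 0, 0]]]' |grep -E "tool_pos|ft"
python3 nudge.py '[[[0, 0, 0.2, 0, 0, 0], [0, 0, 0, 0, 0, 0]]]'| grep -E "tool_pos|ft"
python3 nudge.py '[[[0, 0, 0.2, 0, 0, 0], [0, 0, 0, 0, 0, 0]]]'| grep -E "tool_pos|ft"
python3 nudge.py '[[[0, 0, 0.14, 0, 0, 0], [0, 0, 0, 0, 0, 0]]]'| grep -E "tool_pos|ft"
```

```text
tool_pos: [579.0, 114.0, 97.7]
ft_force: [0.4, 0.5, -0.1]
tool_pos: [578.5, 113.6, 96.6]
ft_force: [0.8, -0.6, 1.0]
tool_pos: [578.1, 113.3, 94.8]
ft_force: [-0.1, 0.9, 0.4]
tool_pos: [578.0, 113.3, 93.7]
ft_force: [0.5, 0.3, 0.1]
```

Converted, 0.7 mm is 0.14.

```bash
python3 nudge.py '[[[0, 0, 0.14, 0, 0, 0], [0, 0, 0, 0, 0, 0]]]'| grep -E "tool_pos|ft"
python3 nudge.py '[[[0, 0, 0.14, 0, 0, 0], [0, 0, 0, 0, 0, 0]]]'| grep -E "tool_pos|ft"
python3 nudge.py '[[[0, 0, 0.14, 0, 0, 0], [0, 0, 0, 0, 0, 0]]]'| grep -E "tool_pos|ft"
```

```text
tool_pos: [578.1, 113.3, 93.4]
ft_force: [-1.0, -0.1, 2.3]
tool_pos: [578.2, 113.3, 93.3]
ft_force: [-1.9, 0.3, 5.7]
tool_pos: [578.2, 113.3, 93.3]
ft_force: [-3.5, 0.4, 9.6]
```

Left probe reads 93.3 at 6 N. Now the right side.

```bash
python3 nudge.py '[[[0, 0, -2.4, 0, 0, 0], [0, -7.8, 0, 0, 0, 0], [0, -7.8, 0, 0, 0, 0], [0, 0, 1.6, 0, 0, 0], [0, 0, 0, 0, 0, 0]]]' >/dev/null
python3 nudge.py '[[[0, 0, 0.4, 0, 0, 0], [0, 0, 0, 0, 0, 0], [0, 0, 0, 0, 0, 0]]]'| grep -E "tool_pos|ft"
python3 nudge.py '[[[0, 0, 0.14, 0, 0, 0], [0, 0, 0, 0, 0, 0]]]'| grep -E "tool_pos|ft"
python3 nudge.py '[[[0, 0, 0.14, 0, 0, 0], [0, 0, 0, 0, 0, 0]]]'| grep -E "tool_pos|ft"
```

```text
tool_pos: [568.0, 36.9, 93.8]
ft_force: [0.7, 0.6, -0.4]
tool_pos: [568.0, 36.5, 93.2]
ft_force: [-0.1, 1.1, -0.0]
tool_pos: [568.1, 36.5, 93.2]
ft_force: [-1.7, 1.3, 5.0]
```

```bash
python3 nudge.py '[[[0, 0, -8, 0, 0, 0], [0, 0, -8, 0, 0, 0], [8, 0, -6, 0, 0, 0], [8, 0, 0, 0, 0, 0], [8, 0, 0, 0, 0, 0]]]' >/dev/null
python3 nudge.py '[[[4, 0, 0, 0, 0, 0], [0, 0, 0, 0, 0, 0], [0, 0, 0, 0, 0, 0], [0, 0, 0, 0, 0, 0]]]'
python3 -c "
from h import *
c=r.camera('wrist');f=c['frame'][:,:,::-1].copy()
A=np.array([X,Y,[0,0,1]])
for a,b,z in((-60,-22.5,54),(-60,22.5,54)):
    u=proj(c,M+np.array([a,b,z])@A)[0];print(u);cv2.circle(f,(int(u[0]),int(u[1])),2,(0,0,255),-1)
cv2.imwrite('pics/w4.png',f)"
```

```text
time: 41.9
tool_pos: [429.9, 54.8, 202.4]
tcp_rot: [0.067, 0.998, 0.0, 0.0]
ft_force: [0.8, -0.2, 0.7]
grip_width: 0.0
grasp_force: 0.0
[336.96990192 328.35302973]
[396.04312777 327.95210948]
```

View pics/w4.png

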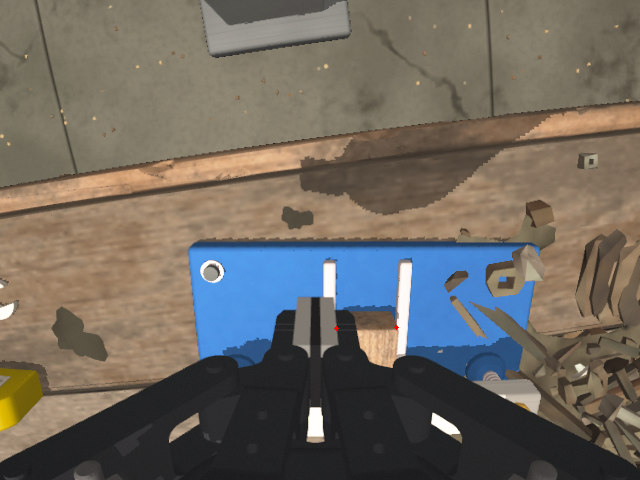

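The wrist view shows the block's top front edge at about row 328, on the predicted home line (the red dots at (337,328) and (396,328)). The gripper is clear of everything.

```bash
python3 -c "
from cell import r
print(r.job_done())"
```

```text
the job is handed in; nothing more can be done
None
```

I handed the job in at about 42 s, but no verdict came back: the block is home against the stop and clamped at an estimated 60–70 N (from knob torque). The bar is level within about 0.3 mm by probing. While first probing the bar, the gripper pressed against the right knob with up to about 30 N, with no sign that it turned.

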